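# Find the tired balance mount and flag it

### The arm

A 7-joint arm with a two-finger parallel gripper is mounted at the origin on the work surface. World frame = base frame: x ahead of the robot, y to its left, z up, the work surface at z = 0. Lengths are in m, angles in rad, forces in N, time in s.
With the tool pointing down it reaches from about 0.425 to 0.925 m from the base axis. Payload 6.8 kg.
Tool frame: the origin (TCP) lies on the centre line of the jaws, within the pads' length; the fingertips stand 8 mm ahead of it and the grasp point (between the pads) lies 11 mm behind it; z points along the fingers, y is the line along which they close (so a half turn about z gives the same grasp; the last joint's range is limited). The gripper opens to 88 mm and grips with 3 to 60 N. Pads are 20 mm wide; open, the fingers measure 115 mm over their backs; the gripper's body (75 mm by 178 mm) begins 61 mm behind the grasp point.
Start: joints at [-1.382, 0.477, 0.022, 1.555, -0.011, 1.109, -0.083], TCP at [0.197, 0.646, 0.231] pointing down, gripper open.
Joint ranges: [-2.96, 2.96], [-0.34, 2.1], [-1.41, 1.46], [0.24, 2.44], [-1.37, 4.51], [0.17, 1.92], [-2.96, 2.96]. Speed limits (rad/s): [2.39, 2.39, 3.14, 3.14, 3.14, 3.14, 3.14].

### API

Orientations are given as a unit quaternion [x, y, z, w].
In Python, from rig import * gives the robot as it stands.
- The arm moves only by the shell command python3 -m pendant 'ROWS' [FORCE]. ROWS is JSON, one flat list of numbers, 5 for each row, row after row: the shift along the tool's x, y, z in cm, then the turn about the tool's z in rad, then the closure in counts, from 0 (fully open) to 255 (shut). A call has 1 to 10 rows; each row is the pose to reach, as a shift and turn from the pose commanded when the call began, along the tool's axes at that moment; what a row does not reach only later rows make up. A row lasts 1/8 s, in which the tool goes at most 62.5 mm and 10.7 degrees, less where a joint would pass 70% of its speed; a pose out of reach is approached as far as the arm can. A call with a gripper value outside its range is refused whole. The fingers move at their own pace and stop on an object; FORCE is the grip in N (left out, the last holds). Time passes only in rows, so rows that repeat a pose let the fingers close. It gives the time, the measured TCP pose, the force, the opening and the grip force at its end, in the units of the state.
- sense(): the state, without advancing time (a new reading comes with each control period).
- get_image(name): name is "side" or "top"; returns a dict with "img" (400x640x3 uint8, red, green, blue), "mtx" (3x3 intrinsics, pixels), "cam_to_world" (4x4, takes a point from camera to world coordinates). Camera axes: x right, y down, z forward; pixel columns grow to the right and rows downward; lengths in m; the calibration is good to about 2 mm. A picture is of the moment at which its call begins. There is no depth.
- hand_in(): hands the job in; it is judged then, once.
The state is a dict: "clock": time; "joints": joint angles; "joint_vel": joint speeds; "tau": joint torques, N m; "tcp_pos": TCP position; "eef_rot": TCP orientation; "ft_force": force on the tool from outside, world axes, zero at the start; "torque": the same for the moment, N m; "gripper_width": finger opening in m; "finger_force": force on a finger pad.
Only numpy, scipy, OpenCV 4.12 (cv2) and the standard library are available. Lean on these libraries where they do the work, as an engineer would, in place of code of your own. Each camera call takes 0.05 s, during which the arm holds its last target. There are 200 camera calls.

### The job

One of the three spring mounts for the laboratory balance has gone soft. Press the blue pads with the fingertips to find the one that gives way most easily, then push that mount's orange tag fully down and leave the other two tags up. Only press with the fingers: nothing is to be picked up, the bottle, beaker and jar stay where they are, and finish clear of everything.

Things in the scene. Friction and masses are not known exactly. Their poses are not given: they have to be found in the camera images.
- mount_left: The mount at the robot's left (+y) of three look-alike anti-vibration mounts bolted to the bench: aluminium plate 130 x 80 x 8 mm; at +28 mm along its x a dark housing 64 mm wide under a blue spring pad; at -42 mm along its x a white block 34 x 40 mm holding an orange tag (housing and block 42 mm high). Origin: centre of the plate's underside; z up. Which mount is softest changes each time.
- pad_left_rest (a point): Centre of the top of the left mount's blue pad at rest, 75 mm above the bench (does not move with the pad): a flat disc 52 mm wide, 9 mm thick, that goes straight down up to 15 mm against a preloaded spring and comes back up. 8 mm takes 3 to 15 N, all 15 mm 6 to 24 N; each mount takes at least 1.6 times the force of the next softer.
- tag_left_top (a point): Centre of the top of the left mount's orange tag: a cap 24 mm along the mount's x, 30 mm along its y, 8 mm thick, with a white paper square on top; 70 to 72 mm above the bench while up, 54 mm when fully down; moves with the tag.
- tag_left (a joint): How far the left mount's tag is pushed straight down, in m: 0 to 0.002 at the start (up), 0.018 fully down at its stop. It slides against a friction of about 4 N and stays where it is left.
- mount_middle: The mount at the middle of three look-alike anti-vibration mounts bolted to the bench: aluminium plate 130 x 80 x 8 mm; at +28 mm along its x a dark housing 64 mm wide under a blue spring pad; at -42 mm along its x a white block 34 x 40 mm holding an orange tag (housing and block 42 mm high). Origin: centre of the plate's underside; z up. Which mount is softest changes each time.
- pad_middle_rest (a point): Centre of the top of the middle mount's blue pad at rest, 75 mm above the bench (does not move with the pad): a flat disc 52 mm wide, 9 mm thick, that goes straight down up to 15 mm against a preloaded spring and comes back up. 8 mm takes 3 to 15 N, all 15 mm 6 to 24 N; each mount takes at least 1.6 times the force of the next softer.
- tag_middle_top (a point): Centre of the top of the middle mount's orange tag: a cap 24 mm along the mount's x, 30 mm along its y, 8 mm thick, with a white paper square on top; 70 to 72 mm above the bench while up, 54 mm when fully down; moves with the tag.
- tag_middle (a joint): How far the middle mount's tag is pushed straight down, in m: 0 to 0.002 at the start (up), 0.018 fully down at its stop. It slides against a friction of about 4 N and stays where it is left.
- mount_right: The mount at the robot's right (-y) of three look-alike anti-vibration mounts bolted to the bench: aluminium plate 130 x 80 x 8 mm; at +28 mm along its x a dark housing 64 mm wide under a blue spring pad; at -42 mm along its x a white block 34 x 40 mm holding an orange tag (housing and block 42 mm high). Origin: centre of the plate's underside; z up. Which mount is softest changes each time.
- pad_right_rest (a point): Centre of the top of the right mount's blue pad at rest, 75 mm above the bench (does not move with the pad): a flat disc 52 mm wide, 9 mm thick, that goes straight down up to 15 mm against a preloaded spring and comes back up. 8 mm takes 3 to 15 N, all 15 mm 6 to 24 N; each mount takes at least 1.6 times the force of the next softer.
- tag_right_top (a point): Centre of the top of the right mount's orange tag: a cap 24 mm along the mount's x, 30 mm along its y, 8 mm thick, with a white paper square on top; 70 to 72 mm above the bench while up, 54 mm when fully down; moves with the tag.
- tag_right (a joint): How far the right mount's tag is pushed straight down, in m: 0 to 0.002 at the start (up), 0.018 fully down at its stop. It slides against a friction of about 4 N and stays where it is left.
- wash_bottle: White plastic wash bottle, 52 mm in diameter, 120 mm to the top of its cap, with a thin bent spout 155 mm high that reaches 50 mm to its own -x; a bystander. Origin: centre of its underside.
- beaker: Empty glass beaker, 60 mm in diameter, 65 mm high; a bystander. Origin: centre of its underside.
- jar: Closed amber jar with a black lid, 48 mm in diameter, 60 mm high; a bystander. Origin: centre of its underside.

How it is judged:
On the way, in this order (a step that is already met when the one before it is completed fails the run):
1. the softest mount's pad has been pressed by a finger at least 3 mm down (value of joint softest_pad above 0.003 m and contact force between the fingers and softest_spring above 0.5 N), for 0.05 s.
2. after that, the softest mount's tag is fully down (at least 14.5 of its 18 mm) (((horizontal distance between pad_left_rest and softest_spring below 0.02 m and value of joint tag_left above 0.0145 m) or (horizontal distance between pad_middle_rest and softest_spring below 0.02 m and value of joint tag_middle above 0.0145 m) or (horizontal distance between pad_right_rest and softest_spring below 0.02 m and value of joint tag_right above 0.0145 m))), for 0.2 s.
At the end, for the whole second after the job is handed in: The softest mount's tag is at least 14.5 mm down, the other two tags less than 6 mm; all pads are back up (within 2 mm); wash bottle, beaker and jar stand upright (within 0.1 rad), at rest, within 20 mm of where they began (((horizontal distance between pad_left_rest and softest_spring below 0.02 m and value of joint tag_left above 0.0145 m and value of joint each of tag_middle, tag_right below 0.006 m) or (horizontal distance between pad_middle_rest and softest_spring below 0.02 m and value of joint tag_middle above 0.0145 m and value of joint each of tag_left, tag_right below 0.006 m) or (horizontal distance between pad_right_rest and softest_spring below 0.02 m and value of joint tag_right above 0.0145 m and value of joint each of tag_left, tag_middle below 0.006 m)) and value of joint each of softest_pad, medium_pad, firmest_pad below 0.002 m and distance of each of wash_bottle, beaker, jar from where it was at the start of the episode below 0.02 m and angle between each of wash_bottle, beaker, jar's own z axis and vertical below 0.1 rad and linear speed of each of wash_bottle, beaker, jar below 0.02 m/s); the robot touches nothing.
It fails at once if the tag of a firmer mount is pushed down (6 mm or more) ((horizontal distance between pad_left_rest and softest_spring above 0.05 m and value of joint tag_left above 0.006 m) or (horizontal distance between pad_middle_rest and softest_spring above 0.05 m and value of joint tag_middle above 0.006 m) or (horizontal distance between pad_right_rest and softest_spring above 0.05 m and value of joint tag_right above 0.006 m)).
It fails at once if the wash bottle, beaker or jar is lifted (8 mm), moved (20 mm) or tipped (0.2 rad) (height (world z) of any of wash_bottle, beaker, jar above 0.008 m or distance of any of wash_bottle, beaker, jar from where it was at the start of the episode above 0.02 m or angle between any of wash_bottle, beaker, jar's own z axis and vertical above 0.2 rad).
It also fails if it takes over 48 s, if anything falls off the work surface, if the arm or the gripper's body presses on something with over 40 N, if the wrist force passes 120 N, or if a joint passes its speed limit or range.

## Working session

There is one attempt and no reset: what is moved stays moved. The work goes in short steps, Python scripts to look and compute and a shell command to move; the robot and the scene stay as the last step left them, time stands still between calls to the robot, and variables do not carry over. Pictures are saved under pics/ and viewed, at most 10 in all, crops included, and the job is handed in when it is done.

```bash
mkdir -p pics
python3 - <<'E'
from rig import *
import cv2,numpy as np
for n in("side","top"):
    d=get_image(n);cv2.imwrite(f"pics/{n}0.png",d["img"][:,:,::-1]);np.savez(f"{n}0.npz",**d)
    print(n,d["cam_to_world"].round(3).tolist(),d["mtx"].tolist())
s=sense();print(s)
E
```

```text
side [[0.919, -0.246, 0.309, 0.376], [-0.395, -0.558, 0.73, -0.586], [-0.007, -0.793, -0.609, 0.606], [0.0, 0.0, 0.0, 1.0]] [[423.3502706187134, 0.0, 315.2066628959921], [0.0, 423.3502706187134, 203.15043783782622], [0.0, 0.0, 1.0]]
top [[0.002, -0.985, 0.17, 0.44], [-1.0, -0.003, -0.008, 0.064], [0.008, -0.17, -0.985, 1.116], [0.0, 0.0, 0.0, 1.0]] [[494.00770314102357, 0.0, 322.1210067347835], [0.0, 494.00770314102357, 194.0884624964595], [0.0, 0.0, 1.0]]
{'clock': 0.1, 'joints': array([-1.3820826 ,  0.47768537,  0.02234518,  1.55628371, -0.01152022,
        1.10929601, -0.08308658]), 'joint_vel': array([-1.90964699e-03, -2.61675192e-03,  1.39265082e-03, -2.16970538e-03,
        2.40295538e-03,  9.33980072e-05,  2.47628842e-04]), 'tau': array([ 3.82757687e-03, -5.84091496e+01,  1.53955635e+00, -2.73313612e+01,
       -5.43263589e-02,  1.30171925e-02,  6.65639891e-05]), 'tcp_pos': array([0.19727814, 0.6450086 , 0.22982956]), 'eef_rot': array([ 1.47851333e-01,  9.89009296e-01, -7.69294425e-04, -6.79012927e-05]), 'ft_force': array([-0.39621314, -0.25479182,  0.69293644]), 'torque': array([0.02633839, 0.01190887, 0.01255672]), 'finger_force': 0.0, 'gripper_width': 0.08800296558224836}
```

View pics/top0.png

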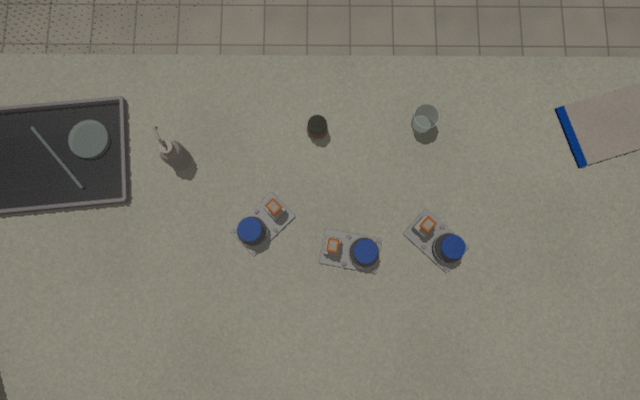

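View pics/side0.png

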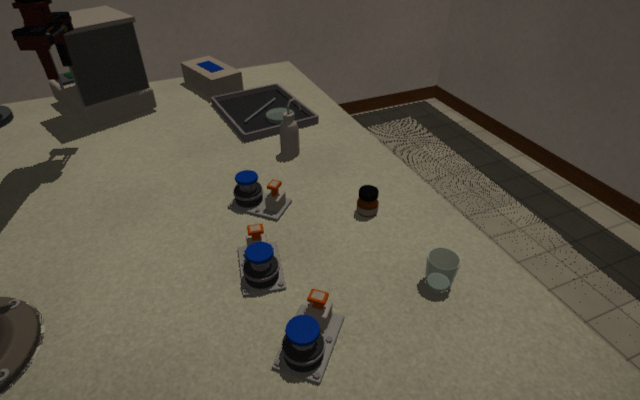

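The top view shows three mounts with pads near (251,231), (365,252) and (452,247), and tags near (273,207), (333,245) and (427,225). The bottle is at (168,150), the jar at (317,127) and the beaker at (425,120). The side view shows the same layout.

```bash
cat > h.py <<'E'
import numpy as np,cv2
def ray(d,u,v,z):
    T=d["cam_to_world"];r=T[:3,:3]@np.linalg.solve(d["mtx"],[u,v,1.]);o=T[:3,3]
    return o+r*(z-o[2])/r[2]
def blobs(d,kind,amin=30):
    h=cv2.cvtColor(d["img"],cv2.COLOR_RGB2HSV)
    lo,hi=((105,150,60),(125,255,255)) if kind=="blue" else ((5,140,110),(18,255,255))
    m=cv2.morphologyEx(cv2.inRange(h,lo,hi),cv2.MORPH_CLOSE,np.ones((7,7)))
    n,l,s,c=cv2.connectedComponentsWithStats(m)
    return [(c[i],s[i,4],s[i,:4]) for i in range(1,n) if s[i,4]>amin]
def steps(p,s):  # tool-axis shift in cm to world p
    from scipy.spatial.transform import Rotation as R
    return (R.from_quat(s["eef_rot"]).inv().apply(np.array(p)-s["tcp_pos"])*100).round(2)
E
python3 - <<'E'
from h import *
for n in("top","side"):
    d=dict(np.load(f"{n}0.npz"))
    for k,z in(("blue",.075),("orange",.07)):
        for c,a,b in blobs(d,k): print(n,k,c.round(1),a,b,ray(d,*c,z).round(4))
d=dict(np.load("top0.npz"))
for u,v in((168,150),(317,127),(425,120)):print(ray(d,u,v,.06).round(3))
E
```

```text
top blue [570.8 136.6] 552 [555 106  32  61] [ 0.749  -0.4889  0.075 ]
top blue [249.9 230.6] 214 [239 221  22  19] [0.5407 0.2079 0.075 ]
top blue [452.9 246.4] 407 [442 235  23  24] [ 0.5085 -0.2195  0.075 ]
top blue [365.  250.9] 356 [354 240  23  22] [ 0.4988 -0.0343  0.075 ]
top orange [273.2 206.2] 136 [266 199  16  16] [0.5935 0.1603 0.07  ]
top orange [427.4 224.1] 141 [420 217  16  16] [ 0.5561 -0.1685  0.07  ]
top orange [332.6 245.2] 72 [327 238  12  15] [0.5108 0.0335 0.07  ]
side blue [209.8  66.1] 135 [198  61  25  11] [0.6193 0.9423 0.075 ]
side blue [245.8 176.4] 210 [235 171  22  12] [0.5425 0.2044 0.075 ]
side blue [258.5 251.2] 424 [245 242  28  20] [ 0.4971 -0.0383  0.075 ]
side blue [302.3 328.9] 757 [286 315  34  29] [ 0.5076 -0.2231  0.075 ]
side orange [273.7 183.4] 70 [267 180  14   8] [0.5931 0.1598 0.07  ]
side orange [254.8 227.8] 110 [247 224  17   9] [0.5109 0.032  0.07  ]
side orange [317.7 295.3] 130 [308 289  21  14] [ 0.5557 -0.17    0.07  ]
[0.719 0.394 0.06 ]
[0.773 0.067 0.06 ]
[ 0.79  -0.173  0.06 ]
```

Run:
```python
from rig import *
from h import *
print(steps([.541,.207,.23],sense()))
```

```text
[-4.568e+01 -3.183e+01  4.000e-02]
```

```bash
python3 -m pendant '[-5,-3.5,0,0,255,-10.2,-7.1,0,0,255,-15.3,-10.6,0,0,255,-20.3,-14.2,0,0,255,-25.4,-17.7,0,0,255,-30.5,-21.2,0,0,255,-35.5,-24.8,0,0,255,-40.6,-28.3,0,0,255,-45.7,-31.8,0,0,255,-45.7,-31.8,0,0,255]'
python3 - <<'E'
from rig import *
from h import *
print(steps([.541,.207,.1],sense()))
E
```

```text
clock: 1.35
tcp_pos: [0.5442, 0.2017, 0.2305]
eef_rot: [0.153, 0.988, -0.001, 0.001]
ft_force: [-1.4, 0.1, 0.4]
gripper_width: 0.0004
finger_force: 0.0
[ 0.49  0.43 13.05]
```

```bash
python3 -m pendant '[0,0,6,0,255,0,0,11,0,255,0,0,13.1,0,255,0,0,13.1,0,255,0,0,13.1,0,255]'
python3 - <<'E'
from rig import *
from h import *
print(steps([.541,.207,.075],sense()),sense()["ft_force"])
d=get_image("top");cv2.imwrite("pics/t1.png",cv2.resize(d["img"][150:300,180:380,::-1],None,fx=3,fy=3))
E
```

```text
clock: 1.98
tcp_pos: [0.5418, 0.2086, 0.1006]
eef_rot: [0.148, 0.989, 0.0, 0.0]
ft_force: [0.3, 1.1, 0.2]
gripper_width: 0.0002
finger_force: 0.0
[ 0.03 -0.18  2.56] [0.27839634 1.13036139 0.15088583]
```

View pics/t1.png

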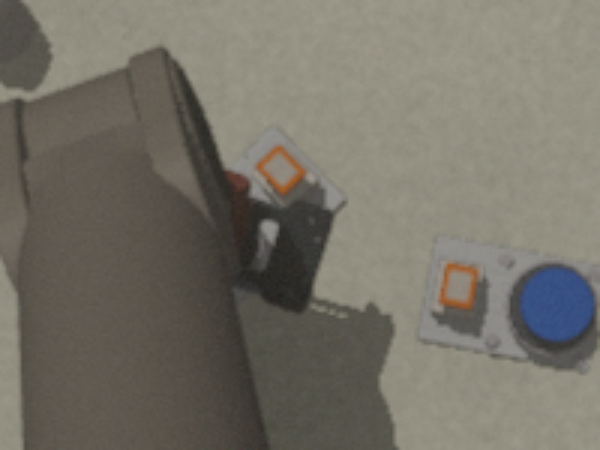

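The gripper is over the left pad, and the tag beside it and the middle mount are clear. Now I press about 10 mm.

```bash
cat > f.py <<'E'
from rig import *
import numpy as np
F=[];Z=[]
for i in range(6):
    s=sense();F.append(s["ft_force"]);Z.append(s["tcp_pos"]);get_image("top")
print("F",np.mean(F,0).round(2),np.std(F,0).round(2),"tcp",np.mean(Z,0).round(4),"depth mm",round(83-1000*np.mean(Z,0)[2],1))
E
python3 f.py; python3 -m pendant '[0,0,1.2,0,255,0,0,2.0,0,255,0,0,2.75,0,255,0,0,2.75,0,255,0,0,2.75,0,255,0,0,2.75,0,255]'; python3 f.py
```

```text
F [ 0.13 -0.04  0.14] [0.52 0.73 0.36] tcp [0.542  0.2083 0.1008] depth mm -17.8
clock: 3.08
tcp_pos: [0.5414, 0.2078, 0.0731]
eef_rot: [0.148, 0.989, 0.0, -0.0]
ft_force: [-4.5, -0.8, 15.7]
gripper_width: 0.0004
finger_force: 8.1
F [-4.37 -1.07 15.74] [0.38 0.36 0.22] tcp [0.5414 0.2078 0.0731] depth mm 9.9
```

```bash
python3 -m pendant '[0,0,-4,0,255,0,0,-7,0,255,0,0,-7,0,255]'
python3 - <<'E'
from rig import *
from h import *
print(steps([.498,-.036,.1],sense()))
E
```

```text
clock: 3.75
tcp_pos: [0.5427, 0.2083, 0.1437]
eef_rot: [0.148, 0.989, 0.001, 0.001]
ft_force: [0.0, -0.0, -1.6]
gripper_width: 0.0001
finger_force: 0.0
[ -2.87 -24.68   4.31]
```

```bash
python3 -m pendant '[-0.7,-6,0,0,255,-1.4,-12,0,0,255,-2.1,-18,0,0,255,-2.9,-24.6,0,0,255,-2.9,-24.6,0,0,255,-2.9,-24.6,2.2,0,255,-2.9,-24.6,4.3,0,255,-2.9,-24.6,4.3,0,255,-2.9,-24.6,4.3,0,255]';  python3 f.py;python3 - <<'E'
from rig import *
from h import *
print(steps([.498,-.036,.073],sense()))
E
```

```text
clock: 4.88
tcp_pos: [0.4973, -0.0354, 0.0991]
eef_rot: [0.147, 0.989, -0.0, -0.0]
ft_force: [-0.7, 0.1, -0.4]
gripper_width: 0.0006
finger_force: 0.0
F [ 0.13  0.2  -0.29] [0.57 0.49 0.23] tcp [ 0.4976 -0.0356  0.0996] depth mm -16.6
[-0.05  0.    2.66]
```

```bash
python3 -m pendant '[0,0,1.2,0,255,0,0,2.0,0,255,0,0,2.65,0,255,0,0,2.65,0,255,0,0,2.65,0,255,0,0,2.65,0,255]'; python3 f.py; python3 -m pendant '[0,0,-4,0,255,0,0,-7,0,255,0,0,-7,0,255]'
python3 - <<'E'
from rig import *
from h import *
print(steps([.508,-.221,.1],sense()))
E
```

```text
clock: 5.92
tcp_pos: [0.4972, -0.0359, 0.0729]
eef_rot: [0.148, 0.989, 0.0, 0.0]
ft_force: [-0.0, 0.8, 4.4]
gripper_width: 0.0003
finger_force: 2.2
F [-0.43  0.96  4.32] [0.39 0.38 0.36] tcp [ 0.4972 -0.0359  0.0728] depth mm 10.2
clock: 6.6
tcp_pos: [0.4985, -0.0362, 0.1442]
eef_rot: [0.148, 0.989, 0.0, 0.002]
ft_force: [0.0, 0.0, 0.2]
gripper_width: 0.0005
finger_force: 0.0
[ -6.31 -17.4    4.42]
```

```bash
python3 -m pendant '[-2,-5.5,0,0,255,-4.1,-11.4,0,0,255,-6.2,-17.3,0,0,255,-6.2,-17.3,0,0,255,-6.2,-17.3,2.2,0,255,-6.2,-17.3,4.4,0,255,-6.2,-17.3,4.4,0,255,-6.2,-17.3,4.4,0,255]';  python3 f.py;python3 - <<'E'
from rig import *
from h import *
print(steps([.508,-.221,.073],sense()))
E
```

```text
clock: 7.6
tcp_pos: [0.5059, -0.2191, 0.0986]
eef_rot: [0.148, 0.989, 0.0, -0.0]
ft_force: [0.6, 0.5, -0.2]
gripper_width: 0.0003
finger_force: 0.0
F [ 0.08 -0.14 -0.12] [0.39 0.75 0.28] tcp [ 0.5063 -0.2194  0.0992] depth mm -16.2
[-0.21 -0.08  2.62]
```

```bash
python3 -m pendant '[0,0,1.2,0,255,0,0,2.0,0,255,0,0,2.62,0,255,0,0,2.62,0,255,0,0,2.62,0,255,0,0,2.62,0,255]'; python3 f.py; python3 -m pendant '[0,0,-4,0,255,0,0,-7,0,255,0,0,-7,0,255]'
python3 - <<'E'
from rig import *
from h import *
print(steps([.5108,.033,.1],sense()))
E
```

```text
clock: 8.65
tcp_pos: [0.5061, -0.2195, 0.0727]
eef_rot: [0.148, 0.989, 0.0, 0.0]
ft_force: [-2.3, 1.3, 9.8]
gripper_width: 0.001
finger_force: 4.9
F [-2.28  1.69  9.93] [0.52 0.52 0.54] tcp [ 0.5061 -0.2195  0.0727] depth mm 10.3
clock: 9.32
tcp_pos: [0.5071, -0.2201, 0.1439]
eef_rot: [0.148, 0.989, -0.0, 0.002]
ft_force: [0.3, 0.4, 0.4]
gripper_width: 0.0004
finger_force: 0.0
[ 7.06 24.31  4.37]
```

Middle is softest (4.3 N, against 9.9 N right and 15.7 N left). Now to its tag.

```bash
python3 -m pendant '[1.7,6,0,0,255,3.4,12,0,0,255,5.2,18,0,0,255,7.0,24.2,0,0,255,7.0,24.2,0,0,255,7.0,24.2,2.2,0,255,7.0,24.2,4.4,0,255,7.0,24.2,4.4,0,255,7.0,24.2,4.4,0,255]';  python3 f.py;python3 - <<'E'
from rig import *
from h import *
print(steps([.5108,.033,.061],sense()))
E
```

```text
clock: 10.45
tcp_pos: [0.5097, 0.0315, 0.0984]
eef_rot: [0.148, 0.989, -0.0, -0.0]
ft_force: [-0.1, -0.6, -0.1]
gripper_width: 0.0004
finger_force: 0.0
F [ 0.27 -0.18  0.03] [0.42 0.37 0.54] tcp [0.5101 0.032  0.0989] depth mm -15.9
[-0.05  0.08  3.79]
```

```bash
python3 -m pendant '[0,0,1.5,0,255,0,0,2.2,0,255,0,0,3.0,0,255,0,0,3.75,0,255,0,0,3.75,0,255,0,0,3.75,0,255,0,0,3.75,0,255]'; python3 f.py
```

```text
clock: 11.62
tcp_pos: [0.5096, 0.0324, 0.0621]
eef_rot: [0.148, 0.989, 0.0, -0.0]
ft_force: [-7.4, 1.0, 23.4]
gripper_width: 0.0007
finger_force: 11.4
F [-6.98  0.17 23.16] [0.54 0.57 0.32] tcp [0.5097 0.0324 0.0621] depth mm 20.9
```

The tip is at 54 mm with 23 N on it, so the tag is at its stop. I retreat up and to the side, then look.

```bash
python3 -m pendant '[0,0,-5,0,255,0,0,-10,0,255,0,0,-15,0,255,2,6,-17,0,255,4,12,-17,0,255,6,18,-17,0,255,8,24,-17,0,255,10,30,-17,0,255,10,30,-17,0,255,10,30,-17,0,255]'
python3 - <<'E'
from rig import *
from h import *
for n in("top","side"):
    d=get_image(n)
    for k,z in(("blue",.075),("orange",.07)):
        for c,a,b in blobs(d,k): print(n,k,c.round(1),a,ray(d,*c,z).round(4))
    cv2.imwrite(f"pics/{n}2.png",d["img"][:,:,::-1])
E
```

```text
clock: 13.18
tcp_pos: [0.5017, 0.3482, 0.23]
eef_rot: [0.147, 0.989, -0.001, -0.0]
ft_force: [0.3, -0.7, 0.1]
gripper_width: 0.0005
finger_force: 0.0
top blue [570.6 136.5] 568 [ 0.7492 -0.4885  0.075 ]
top blue [246.9 229.2] 176 [0.5437 0.2144 0.075 ]
top blue [452.9 246.4] 403 [ 0.5087 -0.2196  0.075 ]
top blue [364.9 251.7] 293 [ 0.4971 -0.0341  0.075 ]
top orange [273.2 206.2] 135 [0.5936 0.1604 0.07  ]
top orange [427.4 224.3] 144 [ 0.5558 -0.1684  0.07  ]
top orange [332.1 246.2] 65 [0.5088 0.0345 0.07  ]
side blue [214.3  67.1] 66 [0.6317 0.9253 0.075 ]
side blue [245.9 176.4] 211 [0.5426 0.2043 0.075 ]
side blue [258.6 251.3] 427 [ 0.4972 -0.0385  0.075 ]
side blue [302.3 328.9] 758 [ 0.5076 -0.2232  0.075 ]
side orange [273.8 183.5] 71 [0.5931 0.1596 0.07  ]
side orange [255.7 234.3] 108 [0.507  0.0131 0.07  ]
side orange [317.8 295.3] 131 [ 0.5559 -0.17    0.07  ]
```

View pics/side2.png

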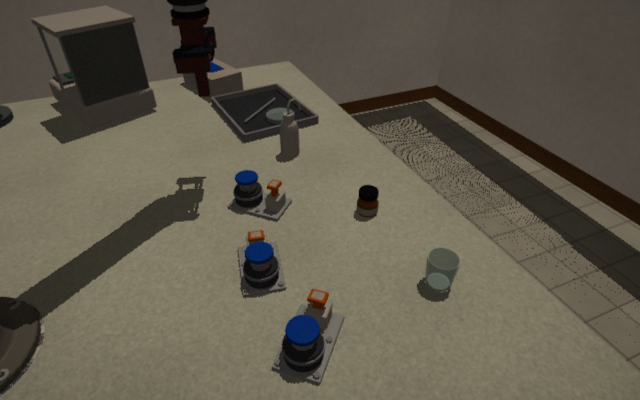

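The middle tag has dropped 6.5 px in the side view (row 227.8 to 234.3). The other tags, the pads and the bystanders are unmoved, and the arm is clear.

```bash
python3 -c "
from rig import *
print(hand_in())"
```

```text
the job is handed in; nothing more can be done
None
```

The middle mount was the softest (about 4 N at 10 mm, against 10 N right and 16 N left); I pushed its tag down to the stop, left the other two up, finished clear of everything, and handed the job in.

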